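Feel for the hidden catch of the dye locker

ROBOT

A 6-joint arm with a two-finger parallel gripper is mounted at the origin on the work surface. World frame = base frame: x ahead of the robot, y to its left, z up, the work surface at z = 0. Lengths are in m, angles in rad, forces in N, time in s.
With the tool pointing down it reaches from about 0.4 to 0.825 m from the base axis. Payload 7 kg.
Tool frame: the origin (TCP) lies midway between the tips of the shut fingers; the grasp point (between the pads) lies 19 mm behind it; z points along the fingers, y is the line along which they close (so a half turn about z gives the same grasp; the last joint's range is limited). The gripper opens to 85 mm and grips with 20 to 120 N. Pads are 22 mm wide; open, the fingers measure 114 mm over their backs; the gripper's body (76 mm by 85 mm) begins 54 mm behind the grasp point. The pads swing forward as they close: fully open they stand 13 mm farther back than shut.
Start: joints at [-0.993, 0.359, 0.012, 0, -1.224, -0.288], TCP at [0.193, -0.647, 0.231] pointing down, gripper open.
Joint ranges: [-3.07, 3.07], [-1.43, 2.12], [-1.02, 1.25], [-3.03, 1.67], [-3.05, -0], [-3.03, 3.03]. Speed limits (rad/s): [2.39, 2.39, 3.01, 3.14, 3.14, 3.14].

INTERFACE

Orientations are given as a unit quaternion [x, y, z, w].
In Python, from rig import arm gives the robot as it stands.
- The arm moves only by the shell command python3 -m pendant 'ROWS'. ROWS is text: rows parted by semicolons, each of 5 numbers parted by spaces: the closure, from -1 (fully open) to 1 (shut), so that 0 is half open, then the shift along the world's x, y, z in mm, then the turn about the world's z in degrees. A call has 1 to 12 rows; each row is the pose to reach, as a shift and turn from the pose commanded when the call began; what a row does not reach only later rows make up. A row lasts 1/12 s, in which the tool goes at most 41.7 mm and 7.16 degrees, less where a joint would pass 70% of its speed; a pose out of reach is approached as far as the arm can. A call with a gripper value outside its range is refused whole. The fingers move at their own pace and stop on an object; the grip force is fixed at half the most. Time passes only in rows, so rows that repeat a pose let the fingers close. It gives the time, the measured TCP pose, the force, the opening and the grip force at its end, in the units of the state.
- arm.state(): the state, without advancing time (a new reading comes with each control period).
- arm.snapshot(name): name is "scene" or "top" or "wrist"; returns a dict with "frame" (400x640x3 uint8, red, green, blue), "depth" (400x640 float32, m along the optical axis (not along the pixel's ray), 0 where there is no reading), "fx", "fy", "cx", "cy" (pixels), "camera_from_world" (4x4, takes a point from world to camera coordinates). Camera axes: x right, y up, looking along -z (the intrinsics and any distortion apply to the point x, -y, -z); pixel columns grow to the right and rows downward; lengths in m; the calibration is good to about 2 mm. The wrist camera is an equidistant fisheye: a pixel r from the principal point sees the ray r / f radians off the axis. A picture is of the moment at which its call begins.
- arm.job_done(): hands the job in; it is judged then, once.
The state is a dict: "time_s": time; "joint_pos": joint angles; "qd": joint speeds; "joint_efforts": joint torques, N m; "tcp_pos": TCP position; "ee_rot": TCP orientation; "wrist_force": force on the tool from outside, world axes, zero at the start; "ft_torque": the same for the moment, N m; "opening": finger opening in m; "finger_force": force on a finger pad.
Only numpy, scipy, OpenCV 4.12 (cv2) and the standard library are available. Lean on these libraries where they do the work, as an engineer would, in place of code of your own. Each camera call takes 0.05 s, during which the arm holds its last target. There are 200 camera calls.

TASK

The dye locker's drawer is held shut by a child-proof catch hidden under one of the four look-alike grey tiles set into its flat top. With a fingertip, feel across the tiles with gentle presses until you find the one that gives, press it in so that the drawer springs out by itself, and let it come back up. Leave the drawer itself untouched, and do not pick up or shift anything that stands on the locker or the table.

Things in the scene. Friction and masses are not known exactly. Their poses are not given: they have to be found in the camera images.
- locker: low green steel dye locker fixed on the table, 240 (x) x 360 (y) x 110 mm high; origin under its centre, x from its drawer side to its back, y along the row of tiles, z up. Four pockets 46 mm square in its flat top (the deck) each hold a grey tile 44 mm square. Three tiles are rigid blanks, one is the hidden catch; which one differs every time and can only be felt
- tile1 (a point): centre of the top face of the grey tile in place 1 (rigid blank or hidden catch, they look alike), at local x = -45, y = -108 mm of the locker, 108 mm above the table, 2 mm below the deck around it
- tile2 (a point): centre of the top face of the grey tile in place 2 (rigid blank or hidden catch, they look alike), at local x = -45, y = -36 mm of the locker, 108 mm above the table, 2 mm below the deck around it
- tile3 (a point): centre of the top face of the grey tile in place 3 (rigid blank or hidden catch, they look alike), at local x = -45, y = +36 mm of the locker, 108 mm above the table, 2 mm below the deck around it
- tile4 (a point): centre of the top face of the grey tile in place 4 (rigid blank or hidden catch, they look alike), at local x = -45, y = +108 mm of the locker, 108 mm above the table, 2 mm below the deck around it
- hidden_catch (a joint): how far the sprung tile is pressed in: 0 at rest, 0.006 m fully in. It starts to give at about 2 N and is fully in at about 5.5 N; the drawer is let go at about 0.004 m. It comes back up by itself when let go
- dye_drawer (a joint): how far the dye drawer has come out of the locker, along the locker's -x: 0 shut, 0.045 m fully sprung out. The catch holds it shut; once let go a spring drives it out in about half a second and it stays out
- drawer_front (a point): middle of the outer face of the drawer's yellow front plate (8 x 346 x 68 mm), on the side of the locker that faces the robot, 49 mm above the table; moves with the drawer
- pigment_jar: closed blue jar, 48 mm across and 62 mm high, loose on the locker's deck behind the tiles; origin under its centre
- glue_pot: orange open pot, 54 mm across and 50 mm high, loose on the locker's deck behind the tiles; origin under its centre
- paint_tub: white open tub, 140 mm across and 140 mm high, loose on the table to the robot's right; origin under its centre
- dye_bottle: amber bottle with a red cap, 60 mm across and 150 mm high, loose on the table to the robot's right; origin under its centre
- brush: paint brush lying on the table between the robot and the red vat, about 200 mm long and 20 mm high; origin at its underside, its x axis along the handle
- sponge: yellow sponge block 100 x 65 x 30 mm on the table to the right; origin under its centre
- rinse_mug: blue mug, 80 mm across and 90 mm high, loose on the table to the right of the locker; origin under its centre

How it is judged:
On the way:
1. the hidden catch is pressed in (value of joint hidden_catch above 0.003 m), for 0.04 s.
At the end, for the whole second after the job is handed in: the drawer stands at least 35 mm out, the catch tile is back up (less than 1 mm in), and each bystander is within 20 mm of where it stood (value of joint dye_drawer above 0.035 m and value of joint hidden_catch below 0.001 m and distance of each of pigment_jar, glue_pot, paint_tub, dye_bottle, brush, sponge, rinse_mug from where it was at the start of the episode below 0.02 m); the robot touches nothing.
It fails at once if the drawer was touched by the robot (contact force between any of the fingers, the arm and dye_drawer above 0.5 N).
It fails at once if something was pressed harder than 60 N: not gentle (contact force between any of the fingers, the arm and anything else above 60 N).
It fails at once if a loose thing on the locker or table was shifted, tipped or picked up (more than 20 mm) (distance of any of pigment_jar, glue_pot, paint_tub, dye_bottle, brush, sponge, rinse_mug from where it was at the start of the episode above 0.02 m).
It also fails if it takes over 51 s, if anything falls off the work surface, if the arm or the gripper's body presses on something with over 40 N, if the wrist force passes 120 N, or if a joint passes its speed limit or range.

## Working session

There is one attempt and no reset: what is moved stays moved. The work goes in short steps, Python scripts to look and compute and a shell command to move; the robot and the scene stay as the last step left them, time stands still between calls to the robot, and variables do not carry over. Pictures are saved under pics/ and viewed, at most 10 in all, crops included, and the job is handed in when it is done.

```bash
mkdir -p pics; cat > h.py <<'E'
import numpy as np,cv2
from rig import arm
def snap(n,f):
    s=arm.snapshot(n);cv2.imwrite(f'pics/{f}.png',s['frame'][:,:,::-1]);np.savez(f'{f}.npz',**s);return s
def px(s,u,v):
    d=float(s['depth'][v,u]);p=np.array([(u-s['cx'])/s['fx']*d,-(v-s['cy'])/s['fy']*d,-d,1])
    return (np.linalg.inv(s['camera_from_world'])@p)[:3]
E
python3 - <<'E'
from h import *
snap('top','top1');snap('scene','scene1')
s=arm.state();print(s['time_s'],s['tcp_pos'],s['ee_rot'],s['wrist_force'],s['opening'])
E
```

```text
0.1 [ 0.19272363 -0.64645394  0.23047981] [-1.44346047e-01  9.89526990e-01  7.21196885e-04 -1.85349763e-04] [-0.51312792 -0.39740167 -0.25989114] 0.08528795264493498
```

View pics/top1.png

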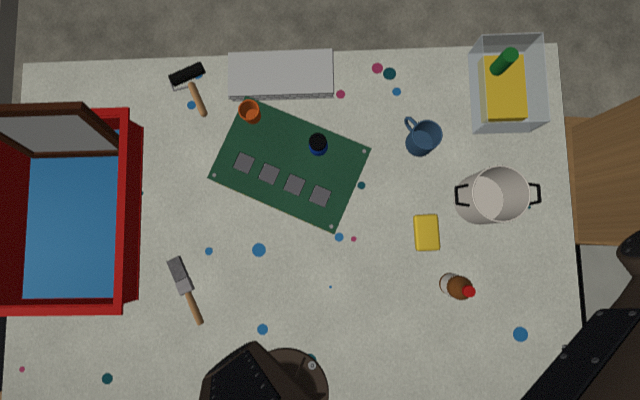

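View pics/scene1.png

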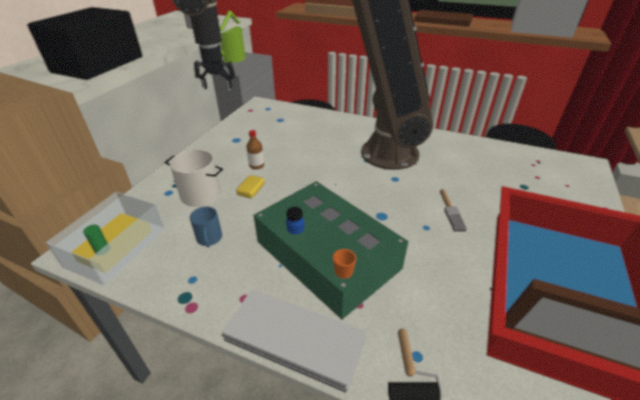

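The top view shows the tiles at about (243,163), (269,174), (294,185) and (319,196). The pot and jar stand behind them, and the drawer side faces the robot.

```bash
python3 - <<'E'
from h import *
s=dict(np.load('top1.npz'))
P=[]
for u,v in [(319,196),(294,185),(269,174),(243,163),(318,141),(249,108),(459,290),(490,190),(422,135),(427,232)]:
    p=px(s,u,v);P.append(p);print((u,v),p.round(4))
d=P[3]-P[0];print(np.linalg.norm(d),np.degrees(np.arctan2(d[1],d[0])))
from scipy.spatial.transform import Rotation as R
print(R.from_quat(arm.state()['ee_rot']).as_matrix().round(3))
E
```

```text
(319, 196) [ 0.52   -0.1063  0.1088]
(294, 185) [ 0.5498 -0.0428  0.1084]
(269, 174) [0.5804 0.022  0.1058]
(243, 163) [0.6108 0.0895 0.1069]
(318, 141) [ 0.646  -0.1086  0.1715]
(249, 108) [0.7531 0.0713 0.1186]
(459, 290) [ 0.2825 -0.4413  0.1187]
(490, 190) [ 0.5381 -0.5793  0.0053]
(422, 135) [ 0.7005 -0.3995  0.004 ]
(427, 232) [ 0.4245 -0.3942  0.0294]
0.21591280924778364 65.12333400730351
[[-0.958 -0.286 -0.001]
 [-0.286  0.958  0.001]
 [ 0.     0.001 -1.   ]]
```

```bash
python3 -m pendant '1 20 34 5 -4; 1 40 67 15 -8; 1 60 100 20 -13; 1 80 133 20 -18; 1 101 167 20 -23; 1 121 200 20 -28; 1 141 234 20 -33; 1 161 267 20 -38; 1 182 300 20 -41.5; 1 202 334 20 -41.5; 1 222 367 20 -41.5; 1 242 400 20 -41.5'; python3 -m pendant '1 20 34 0 0; 1 40 67 -10 0; 1 60 100 -25 0; 1 75 125 -40 0; 1 82 137 -60 0; 1 85 141 -80 0; 1 85 141 -90 0; 1 85 141 -90 0; 1 85 141 -90 0'
python3 - <<'E'
from h import *
snap('wrist','w1');snap('top','top2')
s=arm.state();print(s['time_s'],s['tcp_pos'],s['ee_rot'],s['wrist_force'],s['opening'])
E
```

```text
time_s: 1.1
tcp_pos: [0.4352, -0.2449, 0.2513]
ee_rot: [0.216, 0.976, 0.0, 0.0]
wrist_force: [1.0, -1.4, 0.4]
opening: 0.0001
finger_force: 0.0
time_s: 1.85
tcp_pos: [0.5195, -0.1063, 0.1613]
ee_rot: [0.216, 0.976, -0.0, -0.001]
wrist_force: [-0.3, 0.2, 0.6]
opening: 0.0
finger_force: 0.0
1.95 [ 0.52024748 -0.10650501  0.16249278] [2.15866924e-01 9.76422492e-01 9.31653205e-05 7.60717662e-04] [ 0.17977117 -0.57680461  0.82116135] 0.00018770378815887595
```

View pics/w1.png

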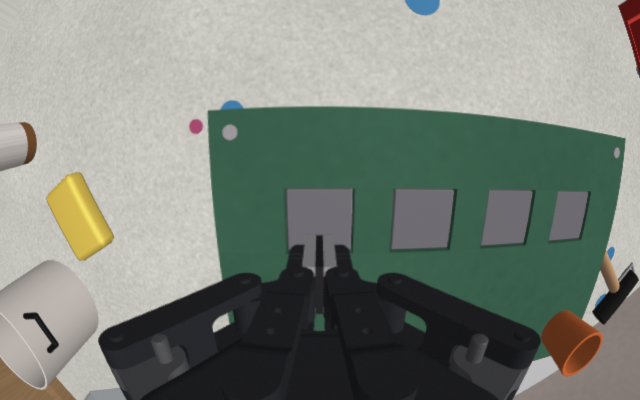

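The wrist view shows the gripper square to the row, with the fingertips over tile 1 (about (320,220)). I'll press gently.

```bash
python3 -m pendant '1 0 0 -20 0; 1 0 0 -40 0; 1 0 0 -47 0; 1 0 0 -48 0; 1 0 0 -49 0; 1 0 0 -50 0; 1 0 0 -50 0'; python3 -m pendant '1 0 0 -1 0; 1 0 0 -2 0; 1 0 0 -2 0';python3 -m pendant '1 0 0 -1 0; 1 0 0 -2 0; 1 0 0 -2 0'
```

```text
time_s: 2.53
tcp_pos: [0.5206, -0.1059, 0.1123]
ee_rot: [0.216, 0.976, 0.0, 0.001]
wrist_force: [-0.8, -0.4, 0.3]
opening: 0.0002
finger_force: 0.0
time_s: 2.78
tcp_pos: [0.5199, -0.1058, 0.1095]
ee_rot: [0.216, 0.977, 0.0, 0.0]
wrist_force: [0.0, -0.4, -0.1]
opening: -0.0002
finger_force: 0.0
time_s: 3.03
tcp_pos: [0.52, -0.1058, 0.1074]
ee_rot: [0.215, 0.977, -0.0, 0.0]
wrist_force: [-1.1, -0.2, 3.0]
opening: 0.0002
finger_force: 1.1
```

```bash
python3 -m pendant '1 0 0 -0.5 0; 1 0 0 -1 0; 1 0 0 -1 0'
```

```text
time_s: 3.28
tcp_pos: [0.52, -0.1058, 0.1065]
ee_rot: [0.215, 0.977, 0.0, 0.0]
wrist_force: [-0.7, 1.4, 3.9]
opening: 0.0002
finger_force: 2.1
```

```bash
python3 -m pendant '1 0 0 -1 0; 1 0 0 -2 0; 1 0 0 -2 0'
```

```text
time_s: 3.53
tcp_pos: [0.52, -0.1058, 0.1042]
ee_rot: [0.216, 0.976, 0.0, 0.0]
wrist_force: [0.9, 0.5, 2.4]
opening: -0.0002
finger_force: 1.1
```

Tile 1 is sinking at low force, so it's the catch. I'll press it further and then release.

```bash
python3 -m pendant '1 0 0 -1 0; 1 0 0 -1.5 0; 1 0 0 -1.5 0; 1 0 0 -1.5 0'; python3 -m pendant '1 0 0 4 0; 1 0 0 20 0; 1 0 0 50 0; 1 0 0 80 0; 1 0 0 100 0; 1 0 0 100 0; 1 0 0 100 0; 1 0 0 100 0'
python3 - <<'E'
from h import *
snap('wrist','w2')
E
```

```text
time_s: 3.87
tcp_pos: [0.52, -0.1058, 0.1029]
ee_rot: [0.215, 0.977, 0.0, 0.0]
wrist_force: [-1.6, 0.5, 4.4]
opening: -0.0002
finger_force: 2.3
time_s: 4.53
tcp_pos: [0.5191, -0.1058, 0.202]
ee_rot: [0.216, 0.976, 0.0, -0.001]
wrist_force: [-0.4, 0.4, -1.1]
opening: -0.0002
finger_force: 0.0
```

View pics/w2.png

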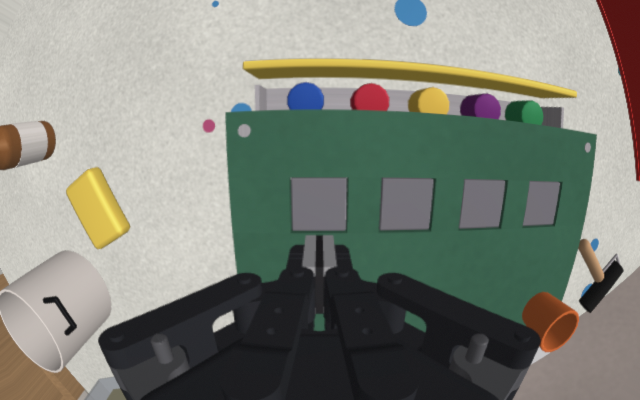

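The drawer is open: its yellow front stands out at about (410,75), and tile 1 (about (320,205)) is back level. I'll check how far out it is before handing in.

```bash
python3 -m pendant '1 0 0 0 0; 1 0 0 0 0; 1 0 0 0 0; 1 0 0 0 0; 1 0 0 0 0; 1 0 0 0 0' | head -1
python3 - <<'E'
from h import *
s=snap('top','top3')
h=cv2.cvtColor(s['frame'],cv2.COLOR_RGB2HSV)
v,u=np.where(cv2.inRange(h,(20,120,90),(35,255,255))>0)
P=np.array([px(s,a,b) for a,b in zip(u,v)])
c=P[:,2]; k=(c>.07)&(c<.1)&(u<400);P=P[k]
t=np.radians(65.12);n=np.array([np.sin(t),-np.cos(t)]) # locker +x
o=np.array([.565,-.010]) # row midpoint, local x=-45mm
x=(P[:,:2]-o)@n-.045
print(len(P),np.percentile(x,[5,50,95]),"out ~",-.120-np.percentile(x,50))
E
```

```text
time_s: 5.08
292 [-0.16175195 -0.15842958 -0.15516371] out ~ 0.038429584584108056
```

```bash
python3 -c "
from rig import arm
print(arm.job_done())"
```

```text
the job is handed in; nothing more can be done
None
```

Job handed in: tile 1 was the hidden catch. I pressed it about 5 mm in at roughly 4 N, the drawer sprang out about 40 mm by camera estimate, and the tile came back up; the fingers pressed only that tile.

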